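# Bring the bottle row up to the end stop of its lane

## Task

Four amber medicine bottles stand one behind the other in the dispensing lane, short of its blue end stop. With the fingertips push the last bottle, the one at the open end, so that the whole row slides along the lane as one train until the first bottle is fully home against the stop and all four stand upright and touching, then back off. Touch none of the other three bottles, grip, lift or tip nothing, and leave the spare bottle, the vials and the kidney dish where they are.

Things in the scene. Friction and masses are not known exactly. Their poses are not given: they have to be found in the camera images.
- lane: Straight lane fixed on the worktop, left or right of the red basket, 280 mm long (x), 59 mm wide. Origin under its centre at worktop height; +x along the lane to the end stop, away from the robot; z up. White floor 3 mm thick, open at the -x end; two dark steel side rails 5 mm thick, 49 mm apart inside, tops 12 mm above the worktop: fingertips held higher pass over them.
- lane_stop (a point): Centre of the lower edge of the inner face of the blue end stop plate (as wide as the lane, top 45 mm above the worktop): x = 132, y = 0, z = 3 mm in the lane's frame, with the lane's axes. A bottle against the stop has its axis 22.5 mm before this point; in a tight row each next one stands 45 mm further back.
- bottle_1: Amber medicine bottle, green cap: upright cylinder 45 mm in diameter (cap 39 mm, from 58 mm up), 72 mm tall, 60 to 120 g; origin at the centre of its underside, z up. First of the row of four in the lane, nearest to the end stop; it starts 45 to 85 mm short of it. The four stand one behind the other, practically touching (45.5 mm from axis to axis).
- bottle_2: Amber medicine bottle, green cap: upright cylinder 45 mm in diameter (cap 39 mm, from 58 mm up), 72 mm tall, 60 to 120 g; origin at the centre of its underside, z up. Second of the row, behind bottle_1.
- bottle_3: Amber medicine bottle, green cap: upright cylinder 45 mm in diameter (cap 39 mm, from 58 mm up), 72 mm tall, 60 to 120 g; origin at the centre of its underside, z up. Third of the row, behind bottle_2.
- bottle_4: Amber medicine bottle, green cap: upright cylinder 45 mm in diameter (cap 39 mm, from 58 mm up), 72 mm tall, 60 to 120 g; origin at the centre of its underside, z up. Last of the row, at the lane's open end: the only one to be touched. Pushed low, up to about 30 mm above the worktop, it slides upright; pushed higher up it may tip. The row slides with about 2 to 4 N.
- spare_bottle: Same kind of amber bottle with green cap (45 mm in diameter, 72 mm tall), standing loose outside the lane in front of the basket; to be left alone. Origin at the centre of its underside.
- vial_red: Loose small white vial with red cap, 22 mm in diameter, 52 mm tall, standing in front of the basket; to be left alone. Origin at the centre of its underside.
- vial_green: Loose small white vial with green cap, 24 mm in diameter, 48 mm tall, standing in front of the basket; to be left alone. Origin at the centre of its underside.
- vial_blue: Loose small white vial with blue cap, 24 mm in diameter, 48 mm tall, standing in front of the basket; to be left alone. Origin at the centre of its underside.
- dish: Loose stainless kidney dish, 93 x 210 x 36 mm, standing on the other side of the basket from the lane, its long way (its y) roughly away from the robot; to be left alone. Origin at the centre of its underside.
Mind the look-alikes: they are no part of the job. What is shaped like the bottle_4 but purple is not meant.

How it is judged:
At the end, for the whole second after the job is handed in: All four bottles upright (0.08 rad), at rest on the lane's floor; the first within 4 mm of the stop, the second, third and last within 5, 6 and 7 mm of their places in a tight row against it; the spare bottle, vials and dish within 15 mm of where they stood (x of bottle_1 in the frame of lane between 0.1055 and 0.1125 m and y of bottle_1 in the frame of lane between -0.006 and 0.006 m and z of each of bottle_1, bottle_2, bottle_3, bottle_4 in the frame of lane below 0.006 m and angle between each of bottle_1, bottle_2, bottle_3, bottle_4's own z axis and vertical below 0.08 rad and linear speed of each of bottle_1, bottle_2, bottle_3, bottle_4 below 0.01 m/s and x of bottle_2 in the frame of lane between 0.0595 and 0.0675 m and y of bottle_2 in the frame of lane between -0.006 and 0.006 m and x of bottle_3 in the frame of lane between 0.0135 and 0.0225 m and y of bottle_3 in the frame of lane between -0.006 and 0.006 m and x of bottle_4 in the frame of lane between -0.0325 and -0.0225 m and y of bottle_4 in the frame of lane between -0.006 and 0.006 m and distance of each of spare_bottle, vial_red, vial_green, vial_blue, dish from where it was at the start of the episode below 0.015 m); the robot touches nothing.
It fails at once if the last bottle is gripped or dragged along with the hand over it, instead of pushed from behind (horizontal distance between the grasp point and bottle_4 below 0.015 m and contact force between the fingers and bottle_4 above 0.5 N).
It fails at once if one of the first three bottles is touched by the robot (only the last bottle may be pushed) (contact force between any of the fingers, the arm and bottle_1 above 0.5 N or contact force between any of the fingers, the arm and bottle_2 above 0.5 N or contact force between any of the fingers, the arm and bottle_3 above 0.5 N).
It fails at once if a bottle of the row is lifted off the lane's floor by more than 6 mm (z of any of bottle_1, bottle_2, bottle_3, bottle_4 in the frame of lane above 0.009 m).
It fails at once if a bottle of the row is tipped by more than 0.2 rad (angle between any of bottle_1, bottle_2, bottle_3, bottle_4's own z axis and vertical above 0.2 rad).
It fails at once if the spare bottle, a vial or the dish is moved by more than 15 mm (distance of any of spare_bottle, vial_red, vial_green, vial_blue, dish from where it was at the start of the episode above 0.015 m).
It also fails if it takes over 40 s, if anything falls off the work surface, if the arm or the gripper's body presses on something with over 40 N, if the wrist force passes 120 N, or if a joint passes its speed limit or range.

## Robot

A 6-joint arm with a two-finger parallel gripper is mounted at the origin on a cart in front of the work surface, level with it; the furniture and walls round the work are solid. World frame = base frame: x ahead of the robot, y to its left, z up, the work surface at z = 0. Lengths are in m, angles in rad, forces in N, time in s.
With the tool pointing down it reaches from about 0.35 to 0.975 m from the base axis. Payload 7.1 kg.
Tool frame: the origin (TCP) lies at the very end of the fingers, on their centre line; the grasp point (between the pads) lies env.grasp_offset behind it (env.grasp_offset is the distance from the TCP to the grasp point, in m); z points along the fingers, y is the direction in which the jaws open and shut (so a half turn about z gives the same grasp; the last joint's range is limited). The gripper opens to 88 mm and grips with 3 to 60 N. Pads are 20 mm wide; open, the fingers measure 115 mm over their backs; the gripper's body (75 mm by 178 mm) begins 61 mm behind the grasp point.
Start: joints at [1.133, 0.423, 1.63, -0, 1.089, -0.019], TCP at [0.254, 0.571, 0.223] pointing down, gripper open.
Joint ranges: [-3, 3], [-0.9, 2.11], [0.09, 2.58], [-1.31, 4.45], [0.11, 2.69], [-2.54, 2.54]. Speed limits (rad/s): [2.39, 2.39, 3.01, 3.14, 3.14, 3.14].

## Interface

Orientations are given as a rotation vector (axis times angle).
In Python, from bench import env gives the robot as it stands.
- The arm moves only by the tool step_arm, never from a script. Its argument "rows" is a list that holds one entry, the list of rows, each a list of 5 numbers: the shift along the tool's x, y, z in mm, then the turn about the tool's z in rad, then the gripper's target within -1 to 1 (shut at 1, half-way at 0, fully open at -1). In form: [[[dx, dy, dz, yaw, fingers], ...]]. A call has 1 to 5 rows; each row is the pose to reach, as a shift and turn from the pose commanded when the call began, along the tool's axes at that moment; what a row does not reach only later rows make up. A row lasts 1/8 s, in which the tool goes at most 62.5 mm and 10.7 degrees, less where a joint would pass 70% of its speed; a pose out of reach is approached as far as the arm can. A call with a gripper value outside its range is refused whole. The fingers move at their own pace and stop on an object; the grip force is fixed at half the most. Time passes only in rows, so rows that repeat a pose let the fingers close. It gives the time, the measured TCP pose, the force and the opening at its end, in the units of the state.
- env.read_state(): the state, without advancing time (a new reading comes with each control period).
- env.capture(name): name is "scene" or "side" or "wrist"; returns the picture (420x560x3 uint8, red, green, blue); there is no depth.
- env.camera_params(name): a dict with "vertical_fov" (degrees; the focal length in pixels is half the picture's height over the tangent of half this angle, whatever the lens; pixels are square), "cx", "cy" (the principal point, pixels), "k1" (the pictures are not rectified: a ray, as slopes to the right and down, at radius r is drawn at 1 + k1 r^2 times it, then the intrinsics apply), "view" (4x4, takes a point from world to camera coordinates); the wrist camera has in their place "mount" (4x4, takes a point from camera to tool coordinates, whose origin is the TCP and whose axes are the flange's). Camera axes: x right, y down, z forward; pixel columns grow to the right and rows downward; lengths in m; the calibration is good to about 2 mm. A picture is of the moment at which its call begins: read the wrist's pose just before it. camera_params takes no time and is no camera call.
- env.close_job(): hands the job in, once; it reports no verdict.
Trained networks look in the newest picture that a camera, given by its name, has taken for a name from the list of things; names that differ only in an ending like _2 or _b are one class to them, and where a whole thing is asked for, a point or a joint stands for the part that bears it (a point fixed in the world has none). Each returns a list of dicts, best first, with "confidence" (0 to 1); they miss things now and then, are a little off and sometimes report something else, mostly with a low value. They report only what shows in the picture. A call takes as long as a camera call. They do not tell look-alikes from the thing itself.
- env.search_frame(camera, query): "point" ([x, y, z] in m, in world coordinates, good to about 4 mm: the middle of the surface that is visible of it).
- env.outline_of(camera, query): "region" (420x560 bool, what is visible of it).
- env.place_of(camera, query): "point" ([x, y, z] in m, in world coordinates, good to about 4 mm: a listed point, or the origin of a listed thing).
The state is a dict: "clock": time; "qpos": joint angles; "qvel": joint speeds; "tau": joint torques, N m; "eef_pos": TCP position; "ee_rot": TCP orientation; "contact_force": force on the tool from outside, world axes, zero at the start; "wrist_torque": the same for the moment, N m; "grip_width": finger opening in m.
Only numpy, scipy, OpenCV 4.12 (cv2) and the standard library are available. Lean on these libraries where they do the work, as an engineer would, in place of code of your own. Each camera call takes 0.05 s, during which the arm holds its last target.

## Working session

There is one attempt and no reset: what is moved stays moved. The work goes in short steps, Python scripts to look and compute and a tool call to move; the robot and the scene stay as the last step left them, time stands still between calls to the robot, and variables do not carry over. Pictures are saved under pics/ and viewed, and the job is handed in when it is done.

Besides the shell and the picture viewer there is one more tool, called after "Request:" by a JSON object that holds its "fn" and its "kwargs", one argument or row to a line. step_arm: Moves the arm, as the interface text tells. Its arguments: {"type":"object","properties":{"rows":{"type":"array","items":{"type":"array","items":{"type":"array","items":{"type":"number"}}}}},"required":["rows"]}

```bash
mkdir -p pics
cat > h.py <<'E'
from bench import env
import numpy as np, cv2
def snap(n,f):
    im=env.capture(n); cv2.imwrite('pics/'+f,im[:,:,::-1]); return im
E
python3 - <<'E'
from h import *
s=env.read_state();print(s, env.grasp_offset)
snap('scene','a.png');
for q in ['lane','lane_stop','bottle_1','dish','vial_red','vial_green','vial_blue','spare_bottle']:
    print(q,[(np.round(d['point'],3),round(d['confidence'],2)) for d in env.place_of('scene',q)])
snap('side','b.png')
for q in ['lane','lane_stop','bottle_1']:
    print(q,[(np.round(d['point'],3),round(d['confidence'],2)) for d in env.place_of('side',q)])
print(env.camera_params('scene'));print(env.camera_params('side'))
E
```

```text
{'clock': 0.0, 'qpos': array([ 1.13300552e+00,  4.23857598e-01,  1.63071480e+00, -2.83914317e-05,
        1.08857616e+00, -1.90028324e-02]), 'qvel': array([-9.12519330e-04, -6.48332377e-04, -1.26567978e-03, -1.68885276e-03,
        1.67753452e-04,  6.17183679e-05]), 'tau': array([-1.37066447e-03, -5.44607484e+01, -2.73669702e+01,  6.43134350e-02,
        2.25946424e-02, -1.02303331e-04]), 'eef_pos': array([0.25390245, 0.57048032, 0.22188149]), 'ee_rot': array([-6.52945359e-01, -3.07265383e+00,  2.38923391e-03]), 'contact_force': array([ 0.68672353,  1.00456561, -0.8030759 ]), 'wrist_torque': array([-0.00521269,  0.02188682,  0.01161405]), 'grip_width': 0.08802072961118862} 0.0187
lane [(array([0.521, 0.298, 0.002]), 0.96)]
lane_stop [(array([0.649, 0.325, 0.001]), 0.9)]
bottle_1 [(array([ 0.404,  0.416, -0.003]), 0.91), (array([ 0.55 ,  0.301, -0.   ]), 0.78), (array([0.501, 0.293, 0.003]), 0.71), (array([0.412, 0.27 , 0.005]), 0.7), (array([ 0.456,  0.278, -0.002]), 0.62)]
dish [(array([ 0.507, -0.294,  0.002]), 0.81)]
vial_red [(array([ 0.444, -0.11 , -0.003]), 0.55)]
vial_green [(
[... 428 characters left out ...]
.628807  , -0.7774304 ,  0.01427338, -0.29538541],
       [-0.50089792, -0.41904375, -0.75730021,  0.29323424],
       [ 0.59472938,  0.46904617, -0.65291091,  0.69677683],
       [ 0.        ,  0.        ,  0.        ,  1.        ]])}
{'vertical_fov': 52.80606615599937, 'cx': 278.7828508940937, 'cy': 202.07350515189958, 'k1': -0.02868465641288047, 'view': array([[ 9.97201706e-01, -7.47497157e-02,  1.11201988e-03,
        -5.30898521e-01],
       [-3.01616744e-02, -4.15894585e-01, -9.08912519e-01,
         7.65506027e-02],
       [ 6.84034354e-02,  9.06335575e-01, -4.16985367e-01,
         1.14994339e+00],
       [ 0.00000000e+00,  0.00000000e+00,  0.00000000e+00,
         1.00000000e+00]])}
```

View pics/a.png

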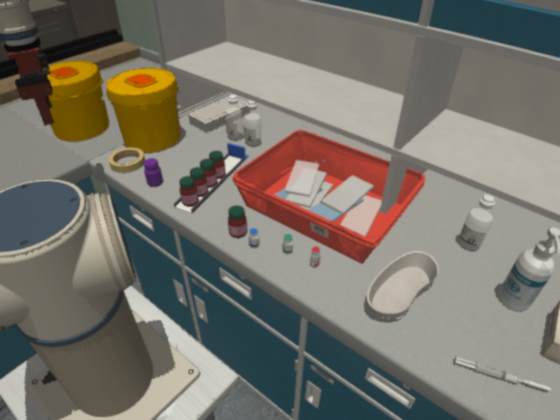

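View pics/b.png

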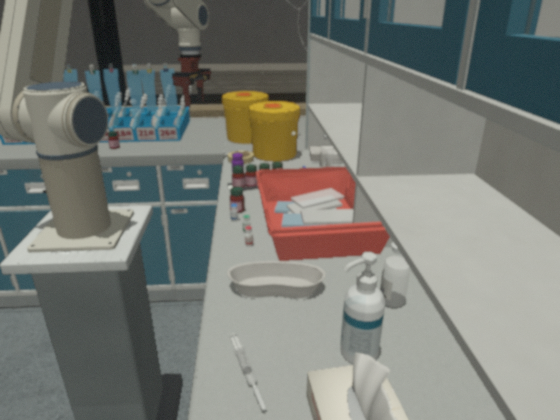

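Scene picture: the four amber/green-cap bottles stand in the lane at about (189,190), (199,180), (208,170) and (217,162), with the blue stop at (236,152). Candidates for bottle_4 are:
- the purple look-alike at (153,172), which is not meant
- the spare at (237,221), outside the lane
- the row's open-end bottle at (189,190), which is my choice

I'll check it in a close crop and fit the lane.

```bash
cat >> h.py <<'E'
def proj(n,P,T=None):
    c=env.camera_params(n); P=np.atleast_2d(P)
    V=c['view'] if T is None else T
    q=P@V[:3,:3].T+V[:3,3]; s=q[:,:2]/q[:,2:]; r2=(s**2).sum(1,keepdims=True)
    s=s*(1+c['k1']*r2); f=210/np.tan(np.radians(c['vertical_fov']/2))
    return s*f+[c['cx'],c['cy']]
def lane2w(L,P):
    x,y,a=L;P=np.atleast_2d(P);c,s=np.cos(a),np.sin(a)
    return np.c_[x+c*P[:,0]-s*P[:,1],y+s*P[:,0]+c*P[:,1],P[:,2]]
def overlay(im,n,L,bx,f,T=None,roi=None,k=5):
    x0,y0,x1,y1=roi
    o=cv2.resize(im[y0:y1,x0:x1,::-1],None,fx=k,fy=k,interpolation=cv2.INTER_CUBIC)
    def dr(P,col):
        p=proj(n,lane2w(L,P),T); p=((p+.5-[x0,y0])*k).astype(int)
        cv2.polylines(o,[p.reshape(-1,1,2)],True,col,1)
    dr([[-.14,-.0295,.012],[.132,-.0295,.012],[.132,.0295,.012],[-.14,.0295,.012]],(0,255,255))
    dr([[.132,-.0295,.045],[.132,.0295,.045],[.132,.0295,.003],[.132,-.0295,.003]],(255,0,255))
    t=np.linspace(0,2*np.pi,40)
    for i in range(4):
        dr(np.c_[bx-.0455*i+.0195*np.cos(t),.0195*np.sin(t),0*t+.075],(0,255,0))
    cv2.imwrite('pics/'+f,o)
E
python3 - <<'E'
from h import *
im=cv2.imread('pics/a.png')[:,:,::-1]
overlay(im,'scene',(.521,.298,.212),.045,'c.png',roi=(140,130,260,240))
E
```

```text
(no output)
```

View pics/c.png

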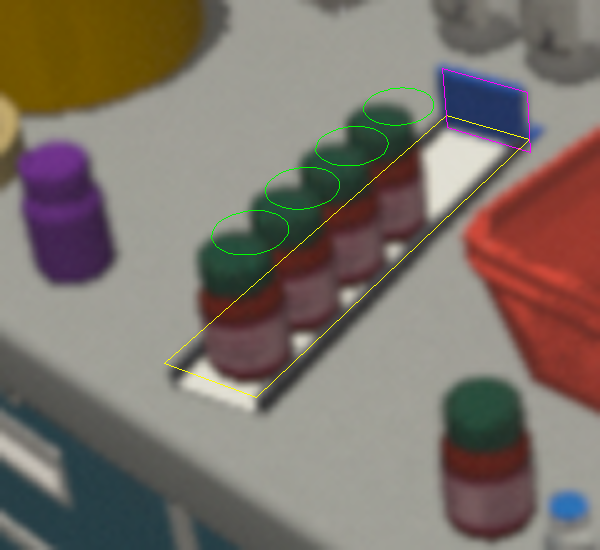

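Request:
{"fn": "step_arm", "kwargs": {
  "rows": [
    [[-44,-49,0,-0.15,1],[-88,-98,0,-0.3,1],[-131,-147,0,-0.45,1],[-175,-196,0,-0.6,1],[-218,-245,0,-0.63,1]]
  ]
}}

```text
clock: 1.27
eef_pos: [0.3495, 0.2716, 0.223]
ee_rot: [-0.336, 3.123, 0.001]
contact_force: [1.5, 0.6, 0.7]
grip_width: 0.0412
```

The close crop confirms it: amber bottle, green cap, at the lane's open end, with the purple one well outside. The lane model needs a small shift. Next, the wrist view.

Run:
```python
from h import *
from scipy.spatial.transform import Rotation as R
s=env.read_state();c=env.camera_params('wrist');print(c,s['eef_pos'])
Tt=np.eye(4);Tt[:3,:3]=R.from_rotvec(s['ee_rot']).as_matrix();Tt[:3,3]=s['eef_pos']
T=np.linalg.inv(Tt@c['mount']);np.save('T.npy',T)
im=snap('wrist','d.png');np.save('d.npy',im)
for q in ['lane','lane_stop','bottle_1']:
    print(q,[(np.round(d['point'],3),round(d['confidence'],2)) for d in env.place_of('wrist',q)])
# scene fit from caps
from scipy.optimize import least_squares
px=np.array([[237,248],[288,203],[337,160],[383,118]])/5+[140,130]-.5
B=np.array([[px]])
f=lambda v: (proj('scene',lane2w((v[0],v[1],v[2]),[[-.0455*i,0,.075] for i in (3,2,1,0)]))-px).ravel()
r=least_squares(f,[.55,.3,.21]);print('b1 and angle',r.x,r.fun)
overlay(im,'wrist',(.521,.298,.212),.045,'e.png',T=T,roi=(0,0,560,420),k=1)
```

```text
{'vertical_fov': 68.88659043808872, 'cx': 280.7934707101446, 'cy': 204.79332523402283, 'k1': -0.0589448420216282, 'mount': array([[ 1.23086939e-03, -9.52012503e-01, -3.06056658e-01,
         8.52208208e-02],
       [ 9.99999151e-01,  1.30303307e-03, -3.14825078e-05,
        -3.04304040e-04],
       [ 4.28773689e-04, -3.06056360e-01,  9.52013299e-01,
        -1.62946187e-01],
       [ 0.00000000e+00,  0.00000000e+00,  0.00000000e+00,
         1.00000000e+00]])} [0.34947533 0.27157818 0.22297341]
lane [(array([0.501, 0.291, 0.005]), 0.56)]
lane_stop [(array([0.648, 0.329, 0.005]), 0.71)]
bottle_1 [(array([0.462, 0.281, 0.004]), 0.93), (array([0.502, 0.291, 0.004]), 0.73), (array([0.647, 0.33 , 0.006]), 0.67), (array([0.414, 0.272, 0.006]), 0.57), (array([ 0.413,  0.414, -0.003]), 0.56), (array([0.554, 0.301, 0.004]), 0.51)]
b1 and angle [0.55053788 0.30513889 0.23522264] [-0.04196815  0.10397211  0.06076441 -0.07775202 -0.00916669 -0.13148723
 -0.0091806   0.10187806]
```

View pics/e.png

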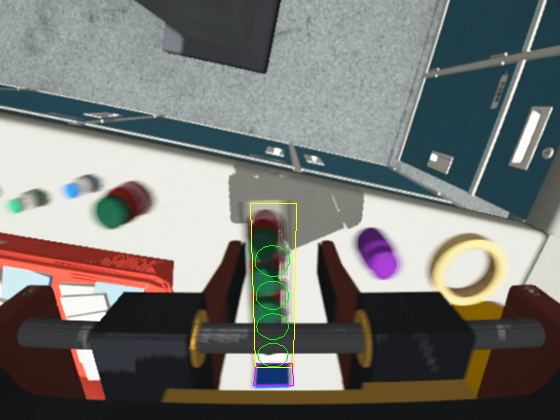

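The wrist view shows the row at about (265,215–340) between the fingers and the stop at (272,375). It is blurred and was still settling, so I'll settle and retake.

Request:
{"fn": "step_arm", "kwargs": {
  "rows": [
    [[0,0,0,0,-0.3],[0,0,0,0,-0.3],[0,0,0,0,-0.3]]
  ]
}}

```text
clock: 1.85
eef_pos: [0.3487, 0.2741, 0.2225]
ee_rot: [0.334, -3.124, 0.0]
contact_force: [-0.5, -0.5, -0.5]
grip_width: 0.0519
```

```bash
cat >> h.py <<'E'
def wT():
    from scipy.spatial.transform import Rotation as R
    s=env.read_state();c=env.camera_params('wrist')
    Tt=np.eye(4);Tt[:3,:3]=R.from_rotvec(s['ee_rot']).as_matrix();Tt[:3,3]=s['eef_pos']
    return np.linalg.inv(Tt@c['mount'])
E
python3 - <<'E'
from h import *
T=wT();im=snap('wrist','d2.png');np.save('T.npy',T)
L=(.5205,.2985,.222)
overlay(im,'wrist',L,.0315,'e2.png',T=T,roi=(200,180,350,400),k=3)
im=cv2.imread('pics/a.png')[:,:,::-1]
overlay(im,'scene',L,.0315,'c2.png',roi=(140,130,260,240))
a=cv2.imread('pics/e2.png')[:600];b=cv2.imread('pics/c2.png');b=cv2.resize(b,(350,320))
o=np.zeros((600,800,3),np.uint8);o[:,:450]=a;o[:320,450:]=b;cv2.imwrite('pics/f.png',o)
E
```

```text
(no output)
```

View pics/f.png

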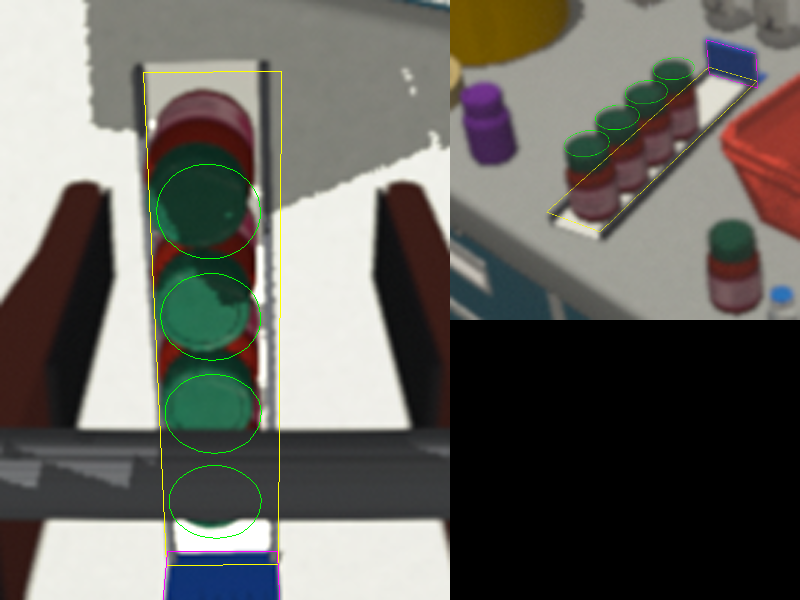

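Run:
```python
from h import *
from scipy.optimize import least_squares
T=np.load('T.npy')
w=lambda a:np.array(a)/3+[200,180]-.5
sc=lambda a:np.array(a)/5+[140,130]-.5
wl=w([[135,66],[270,62],[163,553],[281,553]]);wP=np.array([[-.14,.0295,.012],[-.14,-.0295,.012],[.132,.0295,.012],[.132,-.0295,.012]])
wP[:,1]*=1
wc=w([[200,192],[205,304],[208,398]])
ss=sc([[440,68],[528,92]]);sP=[[.132,.0295,.045],[.132,-.0295,.045]]
s4=sc([[172,371],[262,404]]);s4P=[[-.14,.0295,.012],[-.14,-.0295,.012]]
cs=sc([[237,248],[288,203],[337,160],[383,118]])
def f(v,use='ws'):
    L=v[:3];b=v[3];o=[]
    caps=np.array([[b-.0455*i,0,.075] for i in (3,2,1,0)])
    if 'w' in use: o+=[proj('wrist',lane2w(L,wP),T)-wl,proj('wrist',lane2w(L,caps[:3]),T)-wc]
    if 's' in use: o+=[1.*(proj('scene',lane2w(L,sP))-ss),proj('scene',lane2w(L,s4P))-s4,proj('scene',lane2w(L,caps))-cs]
    return np.vstack(o).ravel()
for u in ('w','s','ws'):
    r=least_squares(f,[.52,.3,.22,.03],args=(u,),loss='soft_l1');print(u,r.x.round(4));print(f(r.x,u).reshape(-1,2).round(1).tolist())
L=r.x;print('b4',lane2w(L[:3],[[L[3]-.1365,0,0]]),'b1',lane2w(L[:3],[[L[3],0,0]]))
```

```text
w [0.516  0.2955 0.2292 0.0289]
[[46.6, -2.1], [-44.7, -0.1], [37.9, 1.3], [-39.0, 1.7], [0.3, 0.6], [-0.2, -1.1], [-0.1, 0.2]]
s [0.5204 0.2964 0.2321 0.0306]
[[-0.1, 0.2], [-0.6, 0.1], [-0.6, -0.6], [0.1, -0.7], [0.1, 0.4], [0.3, 0.2], [0.3, 0.1], [0.3, 0.4]]
ws [0.5173 0.295  0.2259 0.029 ]
[[46.3, -1.1], [-44.9, 0.7], [37.1, 1.9], [-39.7, 2.2], [-0.0, 1.6], [-0.6, -0.1], [-0.6, 1.1], [-0.2, 0.8], [-0.8, 0.8], [-1.3, 0.0], [-0.8, 0.1], [-1.0, 1.4], [-0.7, 1.2], [-0.6, 1.1], [-0.4, 1.3]]
b4 [[0.41252475 0.27094168 0.        ]] b1 [[0.54555519 0.3015219  0.        ]]
```

Run:
```python
from h import *
from scipy.optimize import least_squares
T=np.load('T.npy')
w=lambda a:np.array(a)/3+[200,180]-.5
sc=lambda a:np.array(a)/5+[140,130]-.5
wl=w([[135,66],[270,62],[163,553],[281,553]]);wP=np.array([[-.14,-.0295,.012],[-.14,.0295,.012],[.132,-.0295,.012],[.132,.0295,.012]])
wc=w([[200,192],[205,304],[208,398]])
ss=sc([[440,68],[528,92]]);sP=[[.132,.0295,.045],[.132,-.0295,.045]]
s4=sc([[172,371],[262,404]]);s4P=[[-.14,.0295,.012],[-.14,-.0295,.012]]
cs=sc([[237,248],[288,203],[337,160],[383,118]])
def f(v,use='ws'):
    L=v[:3];b=v[3];o=[]
    caps=np.array([[b-.0455*i,0,.075] for i in (3,2,1,0)])
    if 'w' in use: o+=[proj('wrist',lane2w(L,wP),T)-wl,proj('wrist',lane2w(L,caps[:3]),T)-wc]
    if 's' in use: o+=[1.*(proj('scene',lane2w(L,sP))-ss),proj('scene',lane2w(L,s4P))-s4,proj('scene',lane2w(L,caps))-cs]
    return np.vstack(o).ravel()
for u in ('w','s','ws'):
    r=least_squares(f,[.52,.3,.22,.03],args=(u,),loss='soft_l1');print(u,r.x.round(4));print(f(r.x,u).reshape(-1,2).round(1).tolist())
    L=r.x;print('b4',lane2w(L[:3],[[L[3]-.1365,0,0]]),'b1',lane2w(L[:3],[[L[3],0,0]]))
s=env.read_state()
from scipy.spatial.transform import Rotation as R
M=R.from_rotvec(s['ee_rot']).as_matrix();print(M.round(3),s['eef_pos'], 'toolx ang',np.arctan2(M[1,0],M[0,0])-np.pi)
t=lane2w(L[:3],[[L[3]-.1365-.060,0,.017]])[0];print(t,M.T@(t-s['eef_pos'])*1000)
```

```text
w [0.5164 0.2958 0.2366 0.0284]
[[-0.3, -0.9], [1.0, -0.5], [1.2, 2.0], [-0.7, 1.4], [-0.2, 0.6], [-0.4, -1.1], [0.0, 0.2]]
b4 [[0.41132885 0.27050942 0.        ]] b1 [[0.54402672 0.30250201 0.        ]]
s [0.5204 0.2964 0.2321 0.0306]
[[-0.1, 0.2], [-0.6, 0.1], [-0.6, -0.6], [0.1, -0.7], [0.1, 0.4], [0.3, 0.2], [0.3, 0.1], [0.3, 0.4]]
b4 [[0.41728788 0.27208436 0.        ]] b1 [[0.5501273  0.30348401 0.        ]]
ws [0.5173 0.2955 0.2347 0.0289]
[[-0.4, -0.3], [0.8, 0.1], [0.7, 2.4], [-1.2, 1.9], [-0.4, 1.6], [-0.7, -0.1], [-0.3, 1.1], [-0.7, 0.7], [-1.2, 0.6], [-1.2, 0.1], [-0.4, 0.1], [-0.9, 1.4], [-0.7, 1.2], [-0.7, 1.1], [-0.6, 1.2]]
b4 [[0.41266844 0.27051239 0.        ]] b1 [[0.54542569 0.30225768 0.        ]]
[[-0.977 -0.211 -0.   ]
 [-0.211  0.977 -0.   ]
 [ 0.    -0.    -1.   ]] [0.34870242 0.27394798 0.22255724] toolx ang -6.070460460729091
[0.35431361 0.25655841 0.017     ] [ -1.85569935 -18.1657452  205.55832541]
```

Both views agree within a few mm: lane at about (0.518, 0.296), yaw 0.234, with bottle_1 about 80 mm short of its home position. I'll line up behind bottle_4, close the fingers and go down.

Request:
{"fn": "step_arm", "kwargs": {
  "rows": [
    [[-2,-18,0,-0.022,1],[-2,-18,0,-0.022,1],[-2,-18,40,-0.022,1],[-2,-18,80,-0.022,1],[-2,-18,120,-0.022,1]]
  ]
}}

```text
clock: 2.52
eef_pos: [0.3549, 0.2569, 0.1018]
ee_rot: [-0.364, 3.119, 0.001]
contact_force: [0.8, 0.5, 0.2]
grip_width: 0.0107
```

Request:
{"fn": "step_arm", "kwargs": {
  "rows": [
    [[0,0,40,0,1],[0,0,70,0,1],[0,0,82,0,1],[0,0,85,0,1],[0,0,85,0,1]]
  ]
}}

```text
clock: 3.15
eef_pos: [0.3553, 0.2566, 0.0183]
ee_rot: [-0.365, 3.119, 0.001]
contact_force: [0.1, 0.2, -0.4]
grip_width: 0.0007
```

Run:
```python
from h import *
s=env.read_state();print({k:np.round(s[k],4) for k in ('clock','eef_pos','ee_rot','contact_force','grip_width')})
im=snap('scene','g0.png');cv2.imwrite('pics/g.png',cv2.resize(im[130:260,110:270,::-1],None,fx=4.5,fy=4.5,interpolation=2))
```

```text
{'clock': np.float64(3.15), 'eef_pos': array([0.3553, 0.2566, 0.0183]), 'ee_rot': array([-3.6530e-01,  3.1192e+00,  9.0000e-04]), 'contact_force': array([ 0.0506,  0.1603, -0.3621]), 'grip_width': np.float64(0.0007)}
```

View pics/g.png

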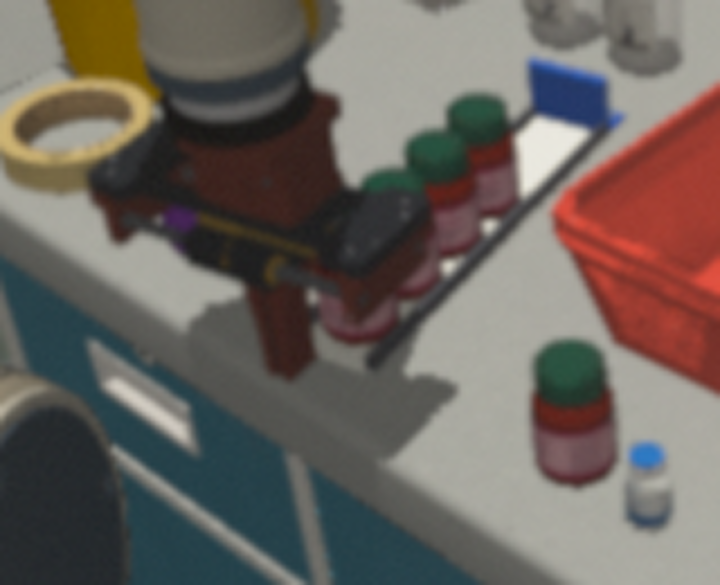

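The closed fingertips stand behind the lane's open end, in line and above rail height. I'll approach gently.

Request:
{"fn": "step_arm", "kwargs": {
  "rows": [
    [[-7,0,1,0,1],[-13,0,1,0,1],[-18,0,1,0,1],[-22,0,1,0,1],[-25,0,1,0,1]]
  ]
}}

```text
clock: 3.82
eef_pos: [0.3794, 0.2619, 0.0167]
ee_rot: [-0.365, 3.12, 0.0]
contact_force: [-0.3, -0.6, 0.6]
grip_width: 0.0003
```

Request:
{"fn": "step_arm", "kwargs": {
  "rows": [
    [[-3,0,0,0,1],[-6,0,0,0,1],[-9,0,0,0,1],[-12,0,0,0,1],[-15,0,0,0,1]]
  ]
}}

```text
clock: 4.45
eef_pos: [0.3938, 0.2653, 0.0166]
ee_rot: [0.366, -3.12, 0.0]
contact_force: [-0.6, 0.0, -0.5]
grip_width: 0.0003
```

Run:
```python
from h import *
im=snap('scene','h0.png');cv2.imwrite('pics/h.png',cv2.resize(im[130:260,110:270,::-1],None,fx=4.5,fy=4.5,interpolation=2))
```

```text
(no output)
```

View pics/h.png

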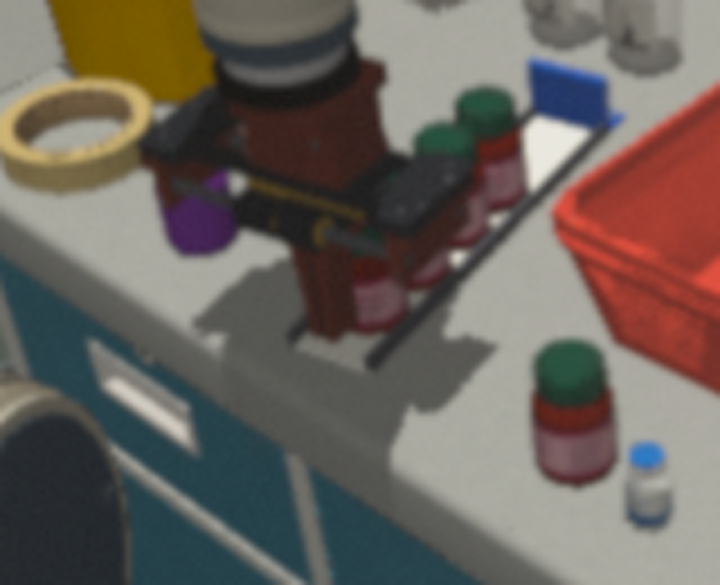

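Contact made: the row has shifted about 9 mm (first cap now at crop (487,105)) and is upright. Continuing.

Request:
{"fn": "step_arm", "kwargs": {
  "rows": [
    [[-4,0,0,0,1],[-8,0,0,0,1],[-12,0,0,0,1],[-16,0,0,0,1],[-20,0,0,0,1]]
  ]
}}

```text
clock: 5.12
eef_pos: [0.4134, 0.27, 0.0166]
ee_rot: [0.365, -3.12, 0.0]
contact_force: [-1.8, 0.1, -0.9]
grip_width: 0.0003
```

Request:
{"fn": "step_arm", "kwargs": {
  "rows": [
    [[-4,0,0,0,1],[-8,0,0,0,1],[-12,0,0,0,1],[-16,0,0,0,1],[-20,0,0,0,1]]
  ]
}}

```text
clock: 5.75
eef_pos: [0.4328, 0.2746, 0.0167]
ee_rot: [0.365, -3.12, 0.0]
contact_force: [-1.7, 0.3, -1.5]
grip_width: 0.001
```

Run:
```python
from h import *
im=snap('scene','i0.png');cv2.imwrite('pics/i.png',cv2.resize(im[130:260,110:270,::-1],None,fx=4.5,fy=4.5,interpolation=2))
```

```text
(no output)
```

View pics/i.png

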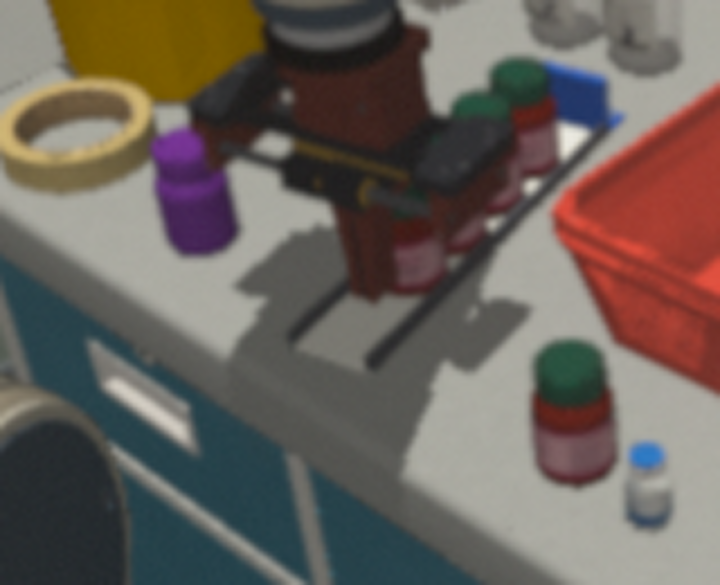

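The row slides upright and intact. About 30 mm remain.

Request:
{"fn": "step_arm", "kwargs": {
  "rows": [
    [[-4,0,0,0,1],[-8,0,0,0,1],[-12,0,0,0,1],[-16,0,0,0,1],[-19,0,0,0,1]]
  ]
}}

```text
clock: 6.42
eef_pos: [0.4514, 0.279, 0.0167]
ee_rot: [-0.365, 3.12, 0.0]
contact_force: [-2.4, -0.6, 0.7]
grip_width: 0.0008
```

Request:
{"fn": "step_arm", "kwargs": {
  "rows": [
    [[-1.5,0,0,0,1],[-3,0,0,0,1],[-4.5,0,0,0,1],[-5,0,0,0,1],[-5,0,0,0,1]]
  ]
}}

```text
clock: 7.05
eef_pos: [0.4561, 0.2802, 0.0167]
ee_rot: [-0.365, 3.12, 0.0]
contact_force: [-1.7, 0.5, 0.6]
grip_width: 0.0009
```

Request:
{"fn": "step_arm", "kwargs": {
  "rows": [
    [[-1,0,0,0,1],[-2,0,0,0,1],[-3,0,0,0,1]]
  ]
}}

```text
clock: 7.42
eef_pos: [0.4589, 0.2808, 0.0167]
ee_rot: [0.365, -3.12, 0.0]
contact_force: [-1.9, -1.2, 2.1]
grip_width: 0.0003
```

Request:
{"fn": "step_arm", "kwargs": {
  "rows": [
    [[-1,0,0,0,1],[-2,0,0,0,1]]
  ]
}}

```text
clock: 7.68
eef_pos: [0.4609, 0.2813, 0.0167]
ee_rot: [0.366, -3.12, 0.0]
contact_force: [-2.2, -1.2, 1.3]
grip_width: 0.0004
```

Run:
```python
from h import *
im=snap('scene','j0.png');cv2.imwrite('pics/j.png',cv2.resize(im[130:230,180:270,::-1],None,fx=6,fy=6,interpolation=2))
```

```text
(no output)
```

View pics/j.png

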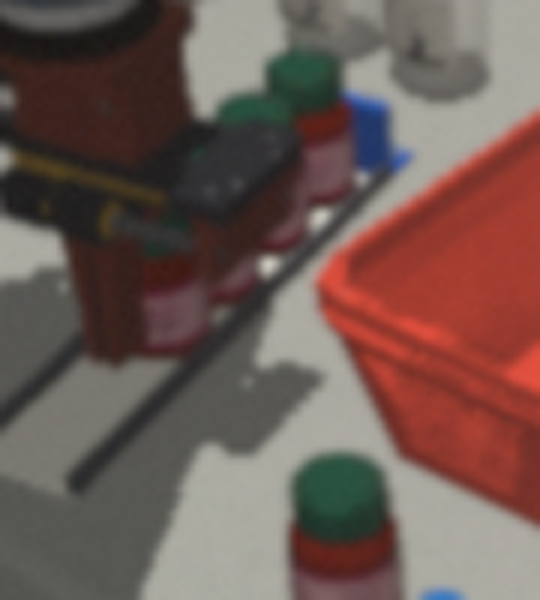

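The row is close to the stop, but the force hasn't risen yet. I'll continue in millimetre steps.

Request:
{"fn": "step_arm", "kwargs": {
  "rows": [
    [[-1,0,0,0,1],[-2,0,0,0,1]]
  ]
}}

```text
clock: 7.98
eef_pos: [0.4626, 0.2816, 0.0166]
ee_rot: [0.365, -3.12, 0.0]
contact_force: [-5.0, 0.1, 3.2]
grip_width: 0.0003
```

Request:
{"fn": "step_arm", "kwargs": {
  "rows": [
    [[-1,0,0,0,1],[-2,0,0,0,1]]
  ]
}}

```text
clock: 8.22
eef_pos: [0.4627, 0.2815, 0.0164]
ee_rot: [0.365, -3.116, 0.002]
contact_force: [-9.7, -0.3, 6.5]
grip_width: 0.0003
```

The tool stalled at x = 0.463 m with the force rising to about 10 N, where the home position was predicted (0.462). The train is against the stop, so I'll back off straight along the lane.

Request:
{"fn": "step_arm", "kwargs": {
  "rows": [
    [[2,0,0,0,1],[4,0,0,0,1],[9,0,0,0,1],[20,0,0,0,1],[40,0,0,0,1]]
  ]
}}

```text
clock: 8.85
eef_pos: [0.4255, 0.2729, 0.0167]
ee_rot: [-0.365, 3.12, 0.001]
contact_force: [-0.3, 0.5, -1.0]
grip_width: 0.0007
```

Request:
{"fn": "step_arm", "kwargs": {
  "rows": [
    [[25,0,0,0,1],[60,0,0,0,1],[60,0,-50,0,1],[60,0,-110,0,1],[60,0,-170,0,1]]
  ]
}}

```text
clock: 9.48
eef_pos: [0.3664, 0.2586, 0.1882]
ee_rot: [0.366, -3.12, 0.0]
contact_force: [0.8, 0.6, -0.8]
grip_width: 0.0003
```

Request:
{"fn": "step_arm", "kwargs": {
  "rows": [
    [[0,60,-30,0,1],[0,120,-30,0,1],[0,180,-30,0,1],[0,180,-30,0,1],[0,180,-30,0,1]]
  ]
}}

```text
clock: 10.1
eef_pos: [0.325, 0.4334, 0.2161]
ee_rot: [0.367, -3.119, 0.002]
contact_force: [0.3, -0.5, -0.2]
grip_width: 0.0006
```

Run:
```python
from h import *
im=snap('scene','k0.png')
L=(.5204,.2964,.2321)
overlay(im,'scene',L,.1095,'k.png',roi=(140,130,260,240))
for q in ['bottle_1','dish','vial_red','vial_green','vial_blue','spare_bottle']:
    print(q,[(np.round(d['point'],3),round(d['confidence'],2)) for d in env.place_of('scene',q)])
```

```text
bottle_1 [(array([0.491, 0.29 , 0.001]), 0.9), (array([ 0.536,  0.3  , -0.001]), 0.69), (array([0.626, 0.325, 0.001]), 0.63), (array([0.581, 0.317, 0.004]), 0.54), (array([ 0.446, -0.11 ,  0.   ]), 0.24)]
dish [(array([ 0.507, -0.294,  0.002]), 0.85), (array([ 0.536,  0.301, -0.   ]), 0.43)]
vial_red [(array([ 0.447, -0.107,  0.002]), 0.48)]
vial_green [(array([ 0.439, -0.038, -0.002]), 0.46), (array([ 0.628,  0.321, -0.   ]), 0.23)]
vial_blue [(array([0.41 , 0.038, 0.   ]), 0.54), (array([0.578, 0.315, 0.005]), 0.45)]
spare_bottle [(array([0.411, 0.092, 0.001]), 0.72)]
```

View pics/k.png

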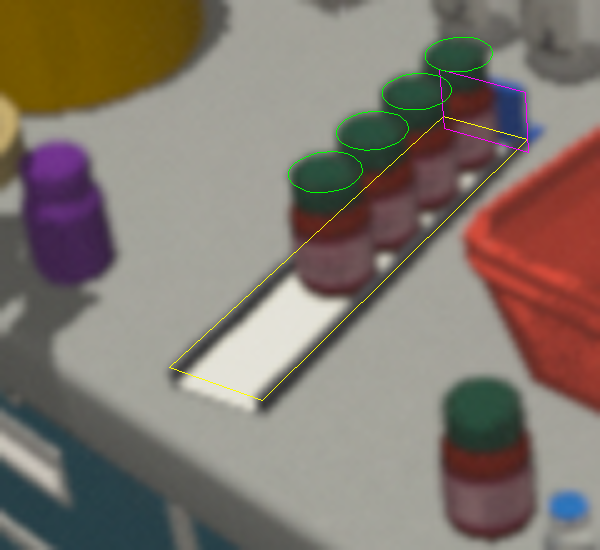

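View pics/k0.png

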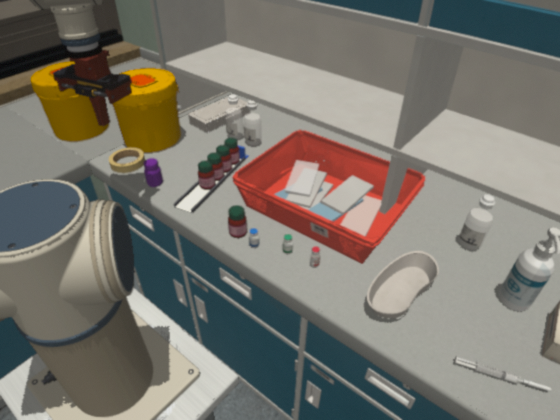

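The caps fall on the predicted tight-row rings. The four bottles stand upright and touching at scene pixels (206,175) to (232,152), with bottle_1 against the blue stop. The other objects have not moved.

```bash
python3 -c "
from bench import env
print(env.close_job())"
```

```text
the job is handed in; nothing more can be done
None
```

I pushed bottle_4 from behind with the closed fingertips about 17 mm above the worktop, and the whole row slid along the lane until it met the stop. I then backed straight off, lifted clear and handed the job in at about 10 s. No verdict was reported.

**Stop contact:** The tool stalled at x = 0.463 m, where I had predicted 0.462, while the contact force rose from about 2 N to about 10 N.

**Row:** In the last picture all four caps lie on the rings drawn for a tight row against the stop, and the bottles look upright. The network's positions for them are 45–47 mm apart.

**Other objects:** The spare bottle, vials and dish read within about 5 mm of their start positions, which is roughly the network's accuracy. The robot was clear of everything.

**Disagreements:** The wrist and scene cameras differed by 4–6 mm along the lane, so I relied on the force stall for the end point. The last network call also gave some low-confidence false hits, such as lane bottles labelled as dish or vial, which I ignored.

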